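# Set the packet sealer's dial to the green mark and start it

## Task

On the packet sealer, turn the knurled dial with a fingertip until it rests in the notch where its white pointer faces the green mark, then press the blue start button fully down and let it go. Only touch and press: nothing is to be lifted or carried, and everything else on the counter and on the sealer stays where it stands.

Things in the scene. Friction and masses are not known exactly. Their poses are not given: they have to be found in the camera images.
- dial (a joint): Dial angle, rad, growing clockwise seen from above, 0 at the start. Notches every 36 degrees (at 0, 0.628 and 1.257 to either side), stops at -1.5 and 1.5. Released, it springs into the nearest notch: past half-way it moves on by itself. A hump takes up to about 0.09 N m.
- dial_top (a point): Centre of the dial's flat top, on its vertical axis, 96 mm above the table, 26 mm above the sealer's deck. Black disc, 96 mm across (too wide to grip), 16 mm thick, knurled rim, rubber top. Sprung: pressed down it yields up to 8 mm (3 N to begin, then 1.2 N per mm). Shut fingertips pressed 3 to 5 mm down on the top near the rim and moved in an arc about the axis drag it round.
- dial_tip (a point): Point fixed to the dial: on the line of its white pointer (a white stripe from the centre towards the rim), 62 mm from the axis, at the height of the top face. The pointer faces a mark when this point stands over it.
- green (a point): Top centre of the green clip-on mark, a disc 18 mm across and 3 mm high fixed on the deck, 62 mm from the dial's axis, beside one of the notches one or two clicks to either side of the starting notch (the other three of those notches have white marks). It is fixed during the job.
- start (a joint): Travel of the blue start button, m: 0 when up, 0.006 fully down. A spring brings it back up; fully down takes about 4 N.
- start_top (a point): Centre of the top of the blue start button, 32 mm across, its top 92 mm above the table and 22 mm above the deck, which stands on the white sealer's deck in a grey housing and is pressed straight down.
- stamp_mid (a point): Wooden stamp standing loose on the sealer's deck, foot 36 x 36 mm, 48 mm high; this point is half-way up. Leave it alone.
- tin_mid (a point): Small red tin standing loose on the sealer's deck, 42 mm across, 30 mm high; this point is half-way up. Leave it alone.
- jar_mid (a point): Amber jar on the table, 60 mm across, 100 mm high; this point is half-way up. Leave it alone.
- weight_mid (a point): Brass weight with a small knob on the table, 40 mm across, 50 mm high; this point is half-way up. Leave it alone.
- pan_left: Round steel herb pan, 200 mm across, 34 mm high, with a pouring spout along its +x axis, on the robot's left; origin under its centre. Leave it alone.
- pan_right: The same kind of pan on the robot's right. Leave it alone.

How it is judged (in metres and radians):
On the way, in this order (a step that is already met when the one before it is completed fails the run):
1. the dial rests in the notch at the green mark, the button still up (horizontal distance between dial_tip and green below 0.009 m and value of joint start below 0.002 m and height (world z) of dial_top above 0.095 m), for 0.2 s.
2. the start button is fully down, the dial still at the green mark (horizontal distance between dial_tip and green below 0.009 m and value of joint start above 0.005 m), for 0.05 s.
At the end, for the whole second after the job is handed in: The dial rests in the notch at the green mark (pointer line within 9 mm of the mark's centre, measured 62 mm from the axis), the start button has been pressed fully (more than 5 of 6 mm) after that and is up again, and the loose things stand where they stood (horizontal distance between dial_tip and green below 0.009 m and value of joint start below 0.001 m and velocity of joint dial between -0.05 and 0.05 rad/s); the robot touches nothing.
It fails at once if a loose thing is pushed more than 20 mm from its place (distance of any of stamp_mid, tin_mid, jar_mid, weight_mid, pan_left, pan_right from where it was at the start of the episode above 0.02 m).
It fails at once if a loose thing is lifted more than 8 mm (height (world z) of stamp_mid above 0.102 m or height (world z) of tin_mid above 0.093 m or height (world z) of jar_mid above 0.058 m or height (world z) of weight_mid above 0.033 m or height (world z) of any of pan_left, pan_right above 0.008 m).
It also fails if it takes over 48 s, if anything falls off the work surface, if the arm or the gripper's body presses on something with over 40 N, if the wrist force passes 120 N, or if a joint passes its speed limit or range.

## Robot

A 6-joint arm with a two-finger parallel gripper is mounted at the origin on the work surface. World frame = base frame: x ahead of the robot, y to its left, z up, the work surface at z = 0. Lengths are in mm, angles in rad, forces in N, time in s.
With the tool pointing down it reaches from about 275 to 750 mm from the base axis. Payload 10.2 kg.
Tool frame: the origin (TCP) lies midway between the tips of the shut fingers; the grasp point (between the pads) lies 19 mm behind it (ctrl.grip_depth is the distance from the TCP to the grasp point, in mm); y points along the fingers, x is the direction in which the jaws open and shut, and the axes are right-handed (so a half turn about y gives the same grasp; the last joint's range is limited). The gripper opens to 85 mm and grips with 20 to 120 N. Pads are 22 mm wide; open, the fingers measure 114 mm over their backs; the gripper's body (76 mm by 85 mm) begins 54 mm behind the grasp point. The pads swing forward as they close: fully open they stand 13 mm farther back than shut.
Start: joints at [-1.364, 0.313, 1.498, -0, 1.331, -0.223], TCP at [218.75, -477.263, 231.294] pointing down, gripper open.
Joint ranges: [-2.94, 2.94], [-0.97, 2.17], [0.19, 2.56], [-1.23, 4.37], [0.02, 3.11], [-2.88, 2.88]. Speed limits (rad/s): [2.39, 2.39, 3.01, 3.14, 3.14, 3.14].

## Interface

Orientations are given as a unit quaternion [w, x, y, z].
In Python, from rig import ctrl gives the robot as it stands. The module is installed in compiled form; this text tells all that it offers.
- The arm moves only by the tool drive_tool, never from a script. Its arguments are lists of equal length, an entry for each row: "gripper": the closure, from 0 (fully open) to 1 (shut); "offset": the shift along the tool's x, y, z in m, a list of three; "turn": the turn about the tool's y in degrees. In form: {"gripper": [gripper, ...], "offset": [[tx, ty, tz], ...], "turn": [turn, ...]}. A call has 1 to 20 rows; each row shifts and turns the commanded pose from where the row before left it, along the tool's axes as they then stand; what a row does not reach is not made up. A row lasts 1/12 s, in which the tool goes at most 41.7 mm and 7.16 degrees, less where a joint would pass 70% of its speed; a pose out of reach is approached as far as the arm can. A call is refused whole if a number of a shift passes 0.0417 or a number of a turn 7.16, either way. A call with a gripper value outside its range is refused whole. The fingers move at their own pace and stop on an object; "force" is the grip in N (left out, the last holds). Time passes only in rows, so rows that do not move let the fingers close. It gives the time, the measured TCP pose, the force and the opening at its end, in the units of the state.
- ctrl.sense(): the state, without advancing time (a new reading comes with each control period).
- ctrl.capture(name): name is "scene" or "side" or "wrist"; returns (picture, depth): 420x560x3 uint8, red, green, blue; 420x560 float32, mm along the optical axis (not along the pixel's ray), 0 where there is no reading.
- ctrl.camera_params(name): a dict with "fovy" (degrees; the focal length in pixels is half the picture's height over the tangent of half this angle, whatever the lens; pixels are square), "cx", "cy" (the principal point, pixels), "view" (4x4, takes a point from world to camera coordinates); the wrist camera has in their place "tool_from_camera" (4x4, takes a point from camera to tool coordinates, whose origin is the TCP and whose axes are the tool frame's). Camera axes: x right, y down, z forward; pixel columns grow to the right and rows downward; lengths in mm; the calibration is good to about 2 mm. A picture is of the moment at which its call begins: read the wrist's pose just before it. camera_params takes no time and is no camera call.
- ctrl.finish_job(): hands the job in, once; it reports no verdict.
Trained networks look in the newest picture that a camera, given by its name, has taken for a name from the list of things; names that differ only in an ending like _2 or _b are one class to them, and where a whole thing is asked for, a point or a joint stands for the part that bears it (a point fixed in the world has none). Each returns a list of dicts, best first, with "score" (0 to 1); they miss things now and then, are a little off and sometimes report something else, mostly with a low value. They report only what shows in the picture. A call takes as long as a camera call.
- ctrl.boxes_of(camera, query): "centre" ([x, y, z] in mm, in the coordinates of the camera as it stood for that picture, good to about 4 mm: the middle of the surface that is visible of it).
- ctrl.regions_of(camera, query): "mask" (420x560 bool, what is visible of it).
- ctrl.pinpoint(camera, query): "centre" ([x, y, z] in mm, in the coordinates of the camera as it stood for that picture, good to about 4 mm: a listed point, or the origin of a listed thing).
The state is a dict: "time_s": time; "joints": joint angles; "dq": joint speeds; "tau": joint torques, N m; "eef_pos": TCP position; "ee_rot": TCP orientation; "force": force on the tool from outside, world axes, zero at the start; "wrist_torque": the same for the moment, N m; "grip_width": opening from 0.0 (shut) to 1.0 (fully open).
Only numpy, scipy, OpenCV 4.12 (cv2) and the standard library are available. Lean on these libraries where they do the work, as an engineer would, in place of code of your own. Each camera call takes 0.05 s, during which the arm holds its last target.

## Working session

There is one attempt and no reset: what is moved stays moved. The work goes in short steps, Python scripts to look and compute and a tool call to move; the robot and the scene stay as the last step left them, time stands still between calls to the robot, and variables do not carry over. Pictures are saved under pics/ and viewed, and the job is handed in when it is done.

Besides the shell and the picture viewer there is one more tool, called after "Request:" by a JSON object that holds its "api" and its "payload", one argument or row to a line. drive_tool: Moves the arm, as the interface text tells. Its arguments: {"type":"object","properties":{"gripper":{"type":"array","items":{"type":"number"}},"offset":{"type":"array","items":{"type":"array","items":{"type":"number"}}},"turn":{"type":"array","items":{"type":"number"}},"force":{"type":"number"}},"required":["gripper","offset","turn"]}

```bash
mkdir -p pics
cat > h.py <<'E'
import numpy as np, cv2
from rig import ctrl
def R(q):
    w,x,y,z=q
    return np.array([[1-2*(y*y+z*z),2*(x*y-z*w),2*(x*z+y*w)],[2*(x*y+z*w),1-2*(x*x+z*z),2*(y*z-x*w)],[2*(x*z-y*w),2*(y*z+x*w),1-2*(x*x+y*y)]])
def toW(cam,p,s=None):
    P=ctrl.camera_params(cam); p=np.append(np.asarray(p,float),1)
    if cam=='wrist':
        t=(P['tool_from_camera']@p)[:3]; return R(s['ee_rot'])@t+np.array(s['eef_pos'])
    return (np.linalg.inv(P['view'])@p)[:3]
def px(cam,u,v,d):
    P=ctrl.camera_params(cam); f=210/np.tan(np.radians(P['fovy'])/2)
    return np.array([(u-P['cx'])/f*d,(v-P['cy'])/f*d,d])
def shot(cam,name):
    s=ctrl.sense(); im,d=ctrl.capture(cam); cv2.imwrite(f'pics/{name}.png',im[:,:,::-1]); np.save(f'pics/{name}.npy',d); return s,im,d
E
python3 - <<'E'
from h import *
s=ctrl.sense(); print(s['time_s'],s['eef_pos'],s['ee_rot'],s['grip_width'])
print(R(s['ee_rot']).round(3))
for c in('scene','side'):
    s,im,d=shot(c,c+'0')
    print(ctrl.camera_params(c))
    for q in('dial_top','dial_tip','green','start_top','stamp_mid','tin_mid'):
        for r in ctrl.pinpoint(c,q)[:2]: print(c,q,round(r['score'],2),toW(c,r['centre']).round(1))
print(ctrl.sense()['time_s'])
E
```

```text
0.0 [ 218.72189336 -476.98196376  230.71973266] [ 0.59546973 -0.59480557  0.38217996 -0.38152407] 1.0032696376138774
[[ 0.417 -0.     0.909]
 [-0.909  0.001  0.417]
 [-0.001 -1.     0.   ]]
{'fovy': 49.27335046893688, 'cx': 277.2002000686287, 'cy': 210.03244988893522, 'view': array([[ 6.49858305e-01,  7.60054825e-01, -9.20230104e-04,
        -3.09357093e+02],
       [ 6.04767667e-01, -5.17818045e-01, -6.05078954e-01,
        -2.64118102e+02],
       [-4.60369690e-01,  3.92659058e-01, -7.96164940e-01,
         1.48047451e+03],
       [ 0.00000000e+00,  0.00000000e+00,  0.00000000e+00,
         1.00000000e+00]])}
scene dial_top 0.68 [488.6  13.5  97.1]
scene dial_tip 0.75 [546.7  30.5  97.4]
scene start_top 0.63 [ 499.  -131.5   95.8]
scene start_top 0.43 [341.5 457.1   2.1]
scene stamp_mid 0.82 [591.2 -81.9  92.5]
scene tin_mid 0.57 [ 615.2 -125.9   89.1]
{'fovy': 46.04937546137079, 'cx': 272.71954526262033, 'cy': 206.94471115043177, 'view': array([[ 9.10188654e-01, -4.13979083e-01, -1.33391414e-02,
        -4.71565481e+02],
       [-2.52281054e-01, -5.28556626e-01, -8.10544362e-01,
         2.00376638e+02],
       [ 3.28497920e-01,  7.41113495e-01, -5.85525323e-01,
         1.25276926e+03],
       [ 0.00000000e+00,  0.00000000e+00,  0.00000000e+00,
         1.00000000e+00]])}
side dial_top 0.44 [486.   17.8  92.7]
side dial_tip 0.54 [544.6  32.   99.5]
side green 0.53 [539.  -10.4  73.8]
side start_top 0.5 [ 493.  -130.7   95.8]
side stamp_mid 0.79 [592.6 -87.   94.9]
side stamp_mid 0.19 [582.  405.8  50. ]
side tin_mid 0.61 [ 621.5 -126.2   85.6]
0.7
```

View images.

View pics/scene0.png

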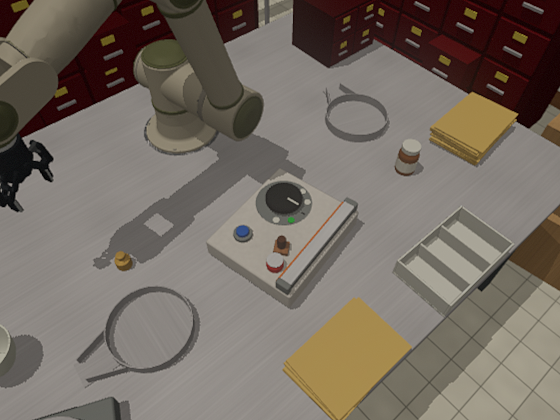

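View pics/side0.png

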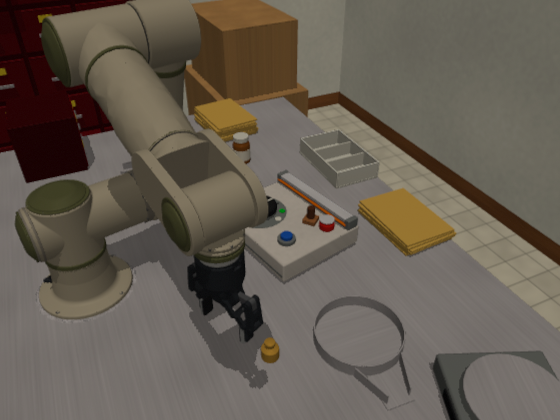

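Run:
```python
from h import *
im=cv2.imread('pics/scene0.png'); d=np.load('pics/scene0.npy')
cv2.imwrite('pics/z.png',cv2.resize(im[165:285,200:360],None,fx=5,fy=5,interpolation=cv2.INTER_CUBIC))
def ray(u,v,z):
    P=ctrl.camera_params('scene');V=np.linalg.inv(P['view']);o=V[:3,3];r=V[:3,:3]@px('scene',u,v,1.);return o+r*(z-o[2])/r[2]
hsv=cv2.cvtColor(im,cv2.COLOR_BGR2HSV)
for n,lo,hi,z in(('green',(45,100,60),(75,255,255),73),('blue',(105,120,60),(130,255,255),92)):
    m=cv2.inRange(hsv,lo,hi); m[:165]=0;m[285:]=0
    v,u=np.nonzero(m); print(n,len(u),u.mean(),v.mean(),ray(u.mean(),v.mean(),z).round(1))
# dial dark disc
m=cv2.inRange(hsv,(0,0,0),(180,255,70))[165:285,200:360]
n,l,st,c=cv2.connectedComponentsWithStats(m)
for i in range(1,n):
    if st[i,4]>100: print(st[i],c[i]+[200,165],ray(*(c[i]+[200,165]),96).round(1))
print(im[203,280:312].tolist())
```

```text
green 33 290.75757575757575 219.57575757575756 [541.3 -10.2  73. ]
blue 103 242.01941747572815 230.6601941747573 [ 498.7 -133.    92. ]
[ 66  18  37  32 910] [283.22747253 198.25604396] [490.    8.7  96. ]
[ 93  41  64  79 154] [324.71428571 245.26623377] [663.1 -10.4  96. ]
[[45, 48, 50], [44, 48, 49], [45, 48, 50], [43, 47, 48], [45, 48, 50], [44, 47, 49], [44, 47, 50], [44, 48, 50], [43, 47, 48], [43, 46, 48], [43, 47, 48], [41, 45, 45], [37, 40, 41], [43, 46, 49], [83, 92, 95], [129, 140, 144], [148, 161, 165], [149, 162, 167], [106, 116, 120], [37, 39, 42], [37, 39, 42], [50, 53, 55], [72, 77, 78], [69, 73, 75], [102, 111, 114], [145, 158, 163], [153, 167, 170], [156, 169, 173], [153, 166, 170], [136, 148, 152], [102, 111, 114], [95, 102, 103]]
```

View pics/z.png

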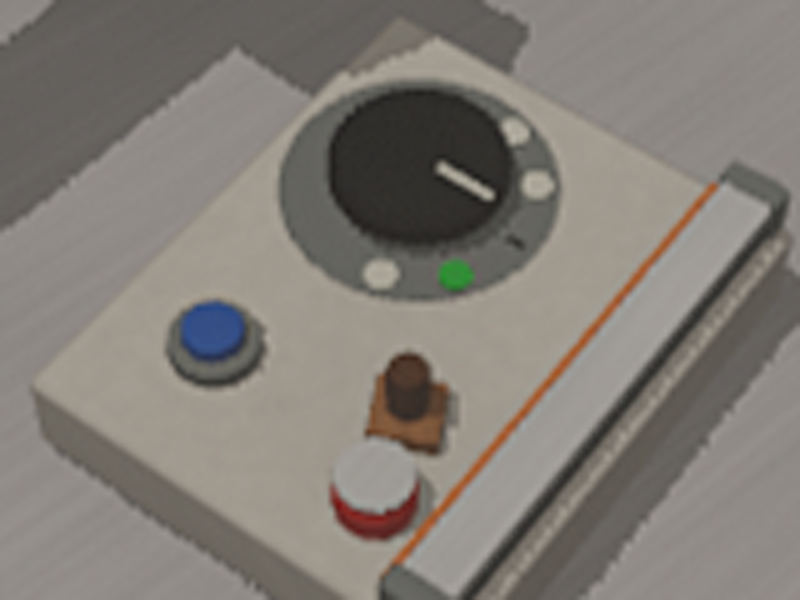

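Request:
{"api": "drive_tool", "payload": {
  "gripper": [1,1,1,1,1,1,1,1,1,1,1,1,1,1,1,1,1,1],
  "offset": [
    [-0.0187,0,0.0227],
    [-0.0187,0,0.0227],
    [-0.0187,0,0.0227],
    [-0.0187,0,0.0227],
    [-0.0187,0,0.0227],
    [-0.0187,0,0.0227],
    [-0.0187,0,0.0227],
    [-0.0187,0,0.0227],
    [-0.0187,0,0.0227],
    [-0.0187,0,0.0227],
    [-0.0187,0,0.0227],
    [-0.0187,0,0.0227],
    [-0.0187,0,0.0227],
    [-0.0187,0,0.0227],
    [-0.0187,0,0.0227],
    [-0.0187,0,0.0227],
    [-0.0187,0,0.0227],
    [-0.0187,0,0.0227]
  ],
  "turn": [0,0,0,0,0,0,0,0,0,0,0,0,0,0,0,0,0,0]
}}

```text
time_s: 2.2
eef_pos: [450.4, 0.5, 231.4]
ee_rot: [0.595, -0.595, 0.382, -0.382]
force: [-0.7, -0.4, 0.6]
grip_width: -0.0
```

Run:
```python
from h import *
s,im,d=shot('wrist','w1'); print(s['time_s'],s['eef_pos'],s['grip_width'],s['force']); print(R(s['ee_rot']).round(3)); print(ctrl.camera_params('wrist'))
for q in('dial_top','dial_tip','green','start_top'):
    for r in ctrl.pinpoint('wrist',q)[:2]: print(q,round(r['score'],2),toW('wrist',r['centre'],s).round(1))
# scene mark circle
from scipy.optimize import least_squares
P=ctrl.camera_params('scene');V=np.linalg.inv(P['view']);o=V[:3,3]
def ray(u,v,z):
    r=V[:3,:3]@px('scene',u,v,1.);return o+r*(z-o[2])/r[2]
M=np.array([ray(a/5+200,b/5+165,z) for a,b,z in((517,130,72),(537,185,72),(456,275,73),(381,273,72))])
f=least_squares(lambda c:np.hypot(*(M[:,:2]-c).T)-62,[489,12]); print(M.round(1),f.x,f.fun)
print(np.degrees(np.arctan2(M[:,1]-f.x[1],M[:,0]-f.x[0])))
for a,b in((437,166),(493,196)): print(ray(a/5+200,b/5+165,96))
```

```text
2.2 [450.37932538   0.49093694 231.44517911] -2.3276563159615236e-05 [-0.687558   -0.42374601  0.58486741]
[[ 0.417  0.     0.909]
 [-0.909 -0.     0.417]
 [ 0.    -1.     0.   ]]
{'fovy': 70.63020979049107, 'cx': 280.6891716990349, 'cy': 210.79205352435116, 'tool_from_camera': array([[ 9.99999196e-01, -3.31884930e-04,  1.22393479e-03,
        -9.07991079e-01],
       [-1.26813026e-03, -2.59350299e-01,  9.65782488e-01,
        -1.43113608e+02],
       [-3.10079928e-06, -9.65783264e-01, -2.59350511e-01,
         6.52040255e+01],
       [ 0.00000000e+00,  0.00000000e+00,  0.00000000e+00,
         1.00000000e+00]])}
dial_top 0.77 [483.   12.8  94. ]
green 0.77 [536.5 -11.3  67. ]
start_top 0.78 [ 492.7 -135.5   89. ]
[[491.9  78.9  72. ]
 [526.5  61.5  72. ]
 [543.1 -10.2  73. ]
 [516.7 -38.   72. ]] [486.10528617  15.98491038] [ 1.18721699 -1.1481216   0.69825708  0.0359467 ]
[ 84.69490961  48.43106078 -24.70827934 -60.49607543]
[496.81848092  16.98907226  96.        ]
[530.18971284  25.76086491  96.        ]
```

View pics/w1.png

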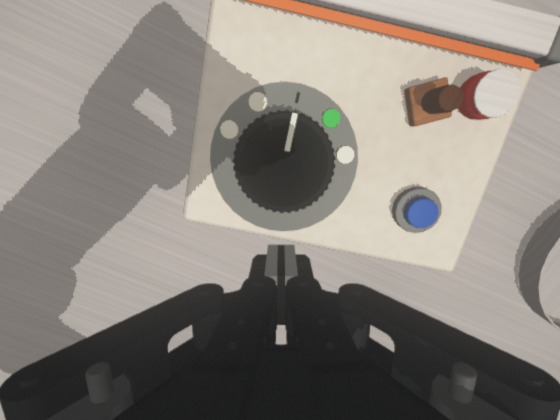

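The wrist view shows the dial at about (285,161), with its pointer towards the start tick (297,98). Green is one click clockwise at (332,118), and the button is at (423,212).

```bash
cat >> h.py <<'E'
def wray(u,v,z,s):
    P=ctrl.camera_params('wrist');T=P['tool_from_camera'];Rw=R(s['ee_rot'])
    o=Rw@T[:3,3]+np.array(s['eef_pos']); r=Rw@T[:3,:3]@px('wrist',u,v,1.); return o+r*(z-o[2])/r[2]
E
python3 - <<'E'
from h import *
from scipy.optimize import least_squares
s=ctrl.sense()
im=cv2.imread('pics/w1.png');hsv=cv2.cvtColor(im,cv2.COLOR_BGR2HSV)
def cen(lo,hi,z,n):
    v,u=np.nonzero(cv2.inRange(hsv,lo,hi)[:245]); v,u=np.median(v),np.median(u); print(n,u,v,wray(u,v,z,s).round(1))
cen((45,100,60),(75,255,255),73,'green'); cen((105,120,60),(130,255,255),92,'blue')
M=np.array([wray(u,v,z,s) for u,v,z in((229.5,129.5,72),(258,101.5,72),(332,118,73),(345.5,154.5,72))])
f=least_squares(lambda c:np.hypot(*(M[:,:2]-c).T)-62,[489,12]); print(M.round(1),f.x,f.fun)
print(np.degrees(np.arctan2(M[:,1]-f.x[1],M[:,0]-f.x[0])))
for p in((290,150),(295,114)): print(wray(*p,96,s))
m=(hsv[:,:,2]<62).astype(np.uint8)[100:225,225:345]
n,l,st,c=cv2.connectedComponentsWithStats(m); i=1+st[1:,4].argmax(); print(st[i],c[i])
cs,_=cv2.findContours((l==i).astype(np.uint8),cv2.RETR_EXTERNAL,cv2.CHAIN_APPROX_NONE)
(x,y),r=cv2.minEnclosingCircle(cs[0]); print(x+225,y+100,r,wray(x+225,y+100,93,s))
E
```

```text
green 331.0 118.0 [540.4 -12.9  73. ]
blue 422.0 213.0 [ 496.  -133.2   92. ]
[[489.2  72.8  72. ]
 [524.7  57.7  72. ]
 [540.8 -13.8  73. ]
 [515.4 -42.3  72. ]] [483.88929792  11.03664317] [-0.0232531  -0.02859624  0.06935433 -0.08407115]
[ 85.0511555   48.79052908 -23.56331838 -59.45522069]
[497.11819476  11.6105355   96.        ]
[527.57951941  20.94855135  96.        ]
[   9   15   94   92 6199] [55.33457009 61.66672044]
280.88058853149414 159.54561614990234 47.63691711425781 [485.45665779  15.49922235  93.        ]
```

Request:
{"api": "drive_tool", "payload": {
  "gripper": [1,1,1,1,1,1,1,1,1],
  "offset": [
    [0.0011,0.026,0.0024],
    [0,0.026,0],
    [0,0.026,0],
    [0,0.026,0],
    [0,0.024,0],
    [0,0.004,0],
    [0,0.003,0],
    [0,0.002,0],
    [0,0,0]
  ],
  "turn": [0,0,0,0,0,0,0,0,0]
}}

```text
time_s: 3.2
eef_pos: [453.0, -1.6, 95.4]
ee_rot: [0.595, -0.595, 0.381, -0.383]
force: [-2.7, -1.6, 5.0]
grip_width: 0.0
```

Request:
{"api": "drive_tool", "payload": {
  "gripper": [1,1,1,1,1,1,1,1,1,1,1,1],
  "offset": [
    [0,0.0018,0],
    [0,0.0018,0],
    [0,0,0],
    [-0.003,0,0.0008],
    [-0.003,0,0.0008],
    [-0.003,0,0.0008],
    [-0.003,0,0.0008],
    [-0.0027,0,0.0016],
    [-0.0027,0,0.0016],
    [-0.0027,0,0.0016],
    [-0.0027,0,0.0016],
    [0,0,0]
  ],
  "turn": [0,0,0,0,0,0,0,0,0,0,0,0]
}}

```text
time_s: 4.2
eef_pos: [453.5, 23.7, 92.5]
ee_rot: [0.596, -0.594, 0.38, -0.384]
force: [1.7, -0.7, 6.7]
grip_width: 0.002
```

Run:
```python
from h import *
s,im,d=shot('wrist','w2'); print(s['time_s'],s['eef_pos'],s['force'],s['wrist_torque'])
```

```text
4.2 [453.52695686  23.6767232   92.47237495] [ 1.71680351 -0.74123014  6.68729293] [-0.07058248 -0.14865636 -0.0152545 ]
```

View pics/w2.png

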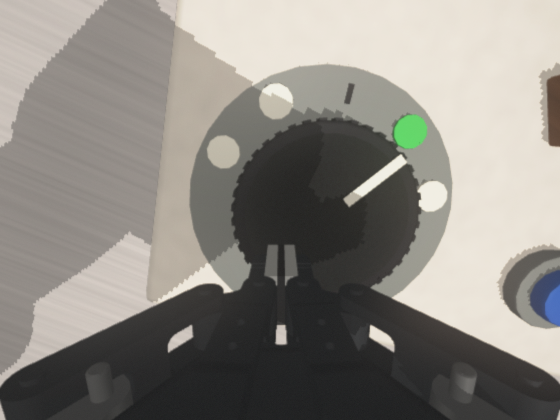

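The pointer, from (347,202) to (405,158), is at or slightly past green (410,131). I'll lift so it springs into the notch.

Request:
{"api": "drive_tool", "payload": {
  "gripper": [1,1,1,1,1,1,1,1,1,1,1],
  "offset": [
    [0,-0.003,0],
    [0,-0.004,0],
    [0,-0.01,0],
    [0,-0.03,0],
    [0,-0.03,0],
    [0,-0.03,0],
    [0,-0.03,0],
    [0,0,0],
    [0,0,0],
    [0,0,0],
    [0,0,0]
  ],
  "turn": [0,0,0,0,0,0,0,0,0,0,0]
}}

```text
time_s: 5.17
eef_pos: [451.3, 23.8, 226.7]
ee_rot: [-0.595, 0.595, -0.383, 0.381]
force: [0.1, 0.5, 0.1]
grip_width: 0.001
```

Run:
```python
from h import *
s,im,d=shot('wrist','w3'); print(s['time_s'],s['eef_pos'],s['force'])
for q in('dial_top','dial_tip','green','start_top'):
    for r in ctrl.pinpoint('wrist',q)[:2]: print(q,round(r['score'],2),toW('wrist',r['centre'],s).round(1))
```

```text
5.1667 [451.28362961  23.83395957 226.71726231] [0.06983371 0.5359985  0.11265944]
dial_top 0.55 [487.3  11.9  94.3]
green 0.74 [539.8  -8.1  64.9]
```

View pics/w3.png

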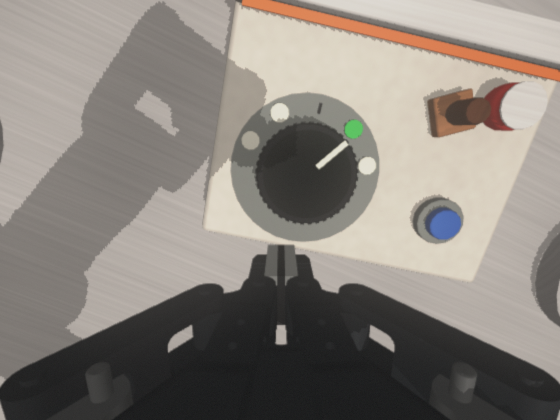

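Run:
```python
from h import *
s=ctrl.sense()
im=cv2.imread('pics/w3.png');hsv=cv2.cvtColor(im,cv2.COLOR_BGR2HSV)
a=wray(318,166.5,96,s);b=wray(346,143,96,s); g=wray(353,129,73,s)
print(np.degrees(np.arctan2(*(b-a)[1::-1])), a,b,g)
t=(b-a)[:2]/np.linalg.norm((b-a)[:2]); d=(g-a)[:2]; print('perp dist',t[0]*d[1]-t[1]*d[0])
v,u=np.nonzero(cv2.inRange(hsv,(105,120,60),(130,255,255))[:245]);B=wray(u.mean(),v.mean(),92,s);print(B)
D=B-np.array(s['eef_pos']); print('tool',R(s['ee_rot']).T@D)
```

```text
-24.71652272177721 [496.3322908    7.10039272  96.        ] [525.7772139   -6.45304766  96.        ] [541.55216077 -11.29169146  73.        ]
perp dist 2.20059931419517
[ 497.27207632 -132.51127368   92.        ]
tool [161.12509695 135.1428711  -23.52921273]
```

Request:
{"api": "drive_tool", "payload": {
  "gripper": [1,1,1,1,1,1,1,1,1,1,1,1,1,1],
  "offset": [
    [0.027,0,-0.0039],
    [0.027,0,-0.0039],
    [0.027,0,-0.0039],
    [0.027,0,-0.0039],
    [0.027,0,-0.0039],
    [0.026,0,-0.004],
    [0,0.026,0],
    [0,0.026,0],
    [0,0.026,0],
    [0,0.026,0],
    [0,0.016,0],
    [0,0.006,0],
    [0,0,0],
    [0,0,0]
  ],
  "turn": [0,0,0,0,0,0,0,0,0,0,0,0,0,0]
}}

```text
time_s: 6.58
eef_pos: [497.9, -132.6, 102.4]
ee_rot: [0.595, -0.595, 0.382, -0.382]
force: [0.1, 0.8, 0.8]
grip_width: -0.004
```

Run:
```python
from h import *
s,im,d=shot('wrist','w4'); print(s['time_s'],s['eef_pos'],s['force'])
```

```text
6.5833 [ 497.90764951 -132.6130936   102.36354878] [0.11174675 0.83153698 0.81333261]
```

View pics/w4.png

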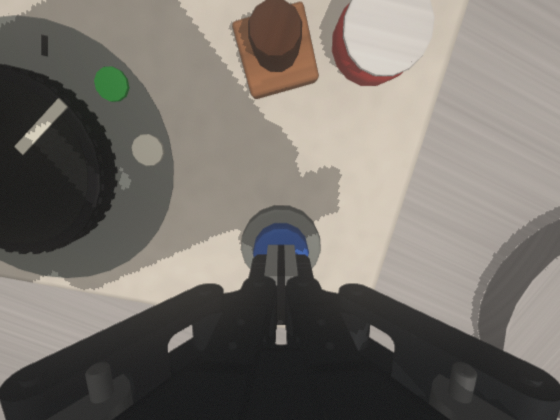

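The fingertips (281,250) are centred over the blue button. Pressing.

Request:
{"api": "drive_tool", "payload": {
  "gripper": [1,1,1,1,1,1,1,1],
  "offset": [
    [0,0.006,0],
    [0,0.004,0],
    [0,0.002,0],
    [0,0.002,0],
    [0,0.002,0],
    [0,0.001,0],
    [0,0,0],
    [0,0,0]
  ],
  "turn": [0,0,0,0,0,0,0,0]
}}

```text
time_s: 7.3
eef_pos: [497.8, -132.6, 85.9]
ee_rot: [-0.595, 0.595, -0.381, 0.382]
force: [-3.2, 1.6, 13.7]
grip_width: 0.005
```

Request:
{"api": "drive_tool", "payload": {
  "gripper": [1,1,1],
  "offset": [
    [0,0.0015,0],
    [0,0,0],
    [0,0,0]
  ],
  "turn": [0,0,0]
}}

```text
time_s: 7.55
eef_pos: [497.9, -132.6, 85.6]
ee_rot: [-0.595, 0.595, -0.381, 0.382]
force: [-8.0, 3.2, 26.1]
grip_width: -0.002
```

The force climbed to 26 N with almost no further travel, so the button is on its stop. Releasing.

Request:
{"api": "drive_tool", "payload": {
  "gripper": [1,1,1,1,1,1,1,1,1],
  "offset": [
    [0,-0.004,0],
    [0,-0.006,0],
    [0,-0.012,0],
    [0,-0.03,0],
    [0,-0.03,0],
    [0,-0.03,0],
    [-0.02,-0.02,-0.02],
    [0,0,0],
    [0,0,0]
  ],
  "turn": [0,0,0,0,0,0,0,0,0]
}}

```text
time_s: 8.3
eef_pos: [470.8, -122.5, 216.0]
ee_rot: [0.595, -0.595, 0.381, -0.383]
force: [0.1, -0.4, -0.6]
grip_width: 0.001
```

Run:
```python
from h import *
s,im,d=shot('wrist','w5'); print(s['time_s'],s['eef_pos'],s['force'])
r=ctrl.pinpoint('wrist','start_top')[:1]
for x in r: print(toW('wrist',x['centre'],s))
hsv=cv2.cvtColor(im,cv2.COLOR_RGB2HSV)
m=cv2.inRange(hsv,(105,120,60),(130,255,255))>0; m[245:]=0
v,u=np.nonzero(m); k=d[v,u]>0
print('button z',np.median([toW('wrist',px('wrist',a,b,d[b,a]),s)[2] for a,b in zip(u[k],v[k])]))
```

```text
8.3 [ 470.83819    -122.4733725   216.04419907] [ 0.10767388 -0.40165481 -0.56146204]
[ 494.3488868  -134.38766904   87.52872041]
button z 92.42606516663336
```

View pics/w5.png

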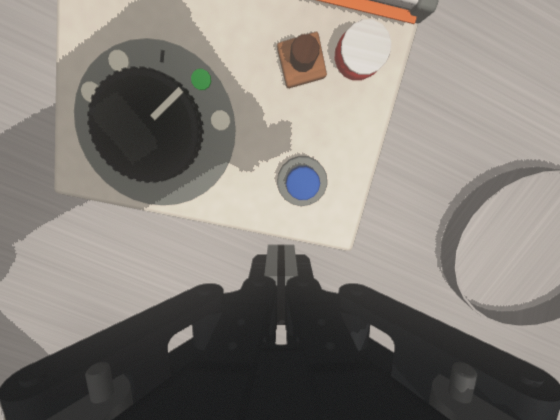

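The pointer, from (153,118) to (182,90), still faces green (200,79). The button (303,183) is up at about 92 mm, and the stamp and tin have not moved.

```bash
python3 -c "
from rig import ctrl
ctrl.finish_job()"
```

```text
the job is handed in; nothing more can be done
```

I turned the dial one click clockwise with the shut fingertips, so its pointer rests at the green mark. I then pressed the blue start button fully down, let it go and handed the job in at about 8.4 s. The hand-in gives no verdict, so this rests on my own checks.

- **Dial:** after I lifted off, the pointer line passed about 2 mm from the green mark's centre (limit 9 mm). The last picture still shows it facing green.
- **Button pressed:** the tip stopped at 85.6 mm. The force rose from 14 to 26 N over the last 0.3 mm of travel, so the button was on its stop.
- **Button released:** depth put its top back at 92.4 mm. The point-finding network read 87.5 mm, which disagrees, but it also read low on other points, so I trusted the depth.
- **Everything else:** the stamp and tin look undisturbed in the last picture. I did not re-measure the jar, weight or pans, but the arm stayed well clear of them. Before hand-in the tool was clear of the sealer, with about zero force on it.

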